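# Set the joint spacer on the tile board and hold the tile flush

## Task

First clear the white bottle off the fit-up board: stand it upright in the middle of the round cork coaster and let go, without tipping it. Then stand the wooden spacer with the upright grip, foot down on the board, in the only gap between a tile and the tall fence that is wide enough for it (do not force it down on the tiles with tighter gaps), and let go of it. Finally push that tile towards the fence until tile, spacer and fence are closed up flush with no play, and finish while still holding the tile pressed firmly (5 to 20 N is right) against the spacer; leave the sanding block, the gouge and the tape measure where they lie.

Things in the scene. Friction and masses are not known exactly. Their poses are not given: they have to be found in the camera images.
- board: Fixed plywood fit-up board, 190 (x) by 186 (y) mm, 12 mm thick, so its floor is 12 mm above the bench. Origin: centre of the underside; +x points to the tall fence. Between low strip and fence are three open-topped bays, 105 mm long (x), 54 mm wide, centred at y = -60, 0 and +60 mm, parted by strips 6 mm wide and 8 mm high. Each holds one tile; the gap is between the tile's +x end and the fence.
- fence (a point): Point on the inner face of the board's dark tall fence, at the board's floor and y = 0: board x = +78 mm. The fence stands 36 mm above the floor, along the far edge.
- apron (a point): Centre of the bare apron in front of the bays, on the board's floor, board x = -65 mm; it is 60 mm deep (x -95 to -35). The bottle starts somewhere along it. Then comes the low dark stop strip, x -35 to -27 mm, 6 mm above the floor.
- tile_short: Loose wooden floor tile in any one of the bays, 50 mm wide (y), 30 mm thick, 75 mm long. Origin: underside, middle of the end at the low stop strip; the tile runs from 0 to +75 mm along its x, to the fence. The shortest of the three tiles: the only one whose gap to the fence (25 to 30 mm wide at any start) takes the 20 mm spacer. 0.12 kg.
- tile_mid: Loose wooden floor tile in any one of the bays, 50 mm wide (y), 30 mm thick, 90 mm long. Origin: underside, middle of the end at the low stop strip; the tile runs from 0 to +90 mm along its x, to the fence. Its gap to the fence is at most 15 mm, however far it is slid back: too tight for the spacer. 0.12 kg.
- tile_long: Loose wooden floor tile in any one of the bays, 50 mm wide (y), 30 mm thick, 95 mm long. Origin: underside, middle of the end at the low stop strip; the tile runs from 0 to +95 mm along its x, to the fence. Its gap to the fence is at most 10 mm: too tight for the spacer. 0.12 kg.
- spacer: Loose wooden spacer standing on the bench: a foot block 20 mm thick (x), 46 mm wide (y), 34 mm tall, with an upright flat grip on top, 14 mm thick (x), 40 mm wide (y), from 34 to 90 mm above the underside. Origin: centre of the underside; z up. 0.11 kg. It goes in with its 20 mm thickness along the board's x (either way round).
- bottle: Small white plastic bottle with a ribbed white cap, 49 mm across, 90 mm tall, closed, standing upright on the apron of the board. Origin: centre of its underside, z up. 0.1 kg.
- coaster: Fixed flat round cork coaster on the bench, left of the board, 100 mm across, 6 mm thick. Origin: centre of its underside; its top is 6 mm higher.
- sand_block: Sanding block, 104 x 59 x 30 mm, lying right of the board; origin: centre of its underside. Bystander, leave it.
- gouge: Gouge with green handle, 220 x 27 x 25 mm, lying behind the fence; origin: centre of its underside. Bystander, leave it.
- measure: Yellow and black tape measure, 90 x 32 x 62 mm, right of the board; origin: centre of its underside. Bystander, leave it.

How it is judged:
By the outcome, as a careful person would: the job done as asked, in the order asked, and still so for the second after the job is handed in, while the arm keeps its last pose, push and grip.
It also fails if it takes over 72 s, if anything falls off the work surface, if the arm or the gripper's body presses on something with over 40 N, if the wrist force passes 120 N, or if a joint passes its speed limit or range.

## Robot

A 7-joint arm with a two-finger parallel gripper is mounted at the origin on a cart in front of the work surface, level with it; the furniture and walls round the work are solid. World frame = base frame: x ahead of the robot, y to its left, z up, the work surface at z = 0. Lengths are in mm, angles in rad, forces in N, time in s.
With the tool pointing down it reaches from about 400 to 850 mm from the base axis. Payload 10.4 kg.
Tool frame: the origin (TCP) lies between the finger pads; the fingertips stand 17 mm ahead of it and the grasp point (between the pads) lies 2 mm behind it; z points along the fingers, y is the line along which they close (so a half turn about z gives the same grasp; the last joint's range is limited). The gripper opens to 85 mm and grips with 20 to 120 N. Pads are 22 mm wide; open, the fingers measure 114 mm over their backs; the gripper's body (76 mm by 85 mm) begins 54 mm behind the grasp point. The pads swing forward as they close: fully open they stand 13 mm farther back than shut.
Start: joints at [-1.194, 0.332, -0.065, 1.46, 0.022, 1.35, -0.088], TCP at [243.26, 575.738, 248.338] pointing down, gripper open.
Joint ranges: [-2.6, 2.6], [-0.5, 2.12], [-1.47, 1.34], [0.16, 2.42], [-1.27, 4.41], [0.06, 2.06], [-2.6, 2.6]. Speed limits (rad/s): [2.22, 2.22, 2.79, 2.79, 3.14, 3.14, 3.14].

## Interface

Orientations are given as a rotation vector (axis times angle).
In Python, from rig import r gives the robot as it stands. The module is installed in compiled form; this text tells all that it offers.
- The arm moves only by the tool play_rows, never from a script. Its argument "targets" is a list that holds one entry, the list of rows, each a list of 7 numbers: the turn, a rotation vector about the tool's x, y, z in a scale on which 1.0 is 4 rad, then the shift along the tool's x, y, z in a scale on which 1.0 is 0.6 m, then the opening, from 0 (shut) to 1 (fully open). A call has 1 to 12 rows; each row is the pose to reach, as a shift and turn from the pose commanded when the call began, along the tool's axes at that moment; what a row does not reach only later rows make up. A row lasts 1/8 s, in which the tool goes at most 62.5 mm and 10.7 degrees, less where a joint would pass 70% of its speed; a pose out of reach is approached as far as the arm can. Shift and turn numbers lie between -1 and 1, and a call with a number outside is refused. A call with a gripper value outside its range is refused whole. The fingers move at their own pace and stop on an object; "squeeze" is the grip in N (left out, the last holds). Time passes only in rows, so rows that repeat a pose let the fingers close. It gives the time, the measured TCP pose, the force, the opening and the grip force at its end, in the units of the state.
- r.observe(): the state, without advancing time (a new reading comes with each control period).
- r.snapshot(name): name is "scene" or "side" or "wrist"; returns a dict with "color" (420x560x3 uint8, red, green, blue), "depth" (420x560 float32, mm along the optical axis (not along the pixel's ray), 0 where there is no reading), "vfov" (degrees; the focal length in pixels is half the picture's height over the tangent of half this angle, whatever the lens; pixels are square), "cx", "cy" (the principal point, pixels), "k1" (the pictures are not rectified: a ray, as slopes to the right and down, at radius r is drawn at 1 + k1 r^2 times it, then the intrinsics apply), "rvec" (rotation vector, rad) and "tvec" (3), from world to camera coordinates, as OpenCV has them. Camera axes: x right, y down, z forward; pixel columns grow to the right and rows downward; lengths in mm; the calibration is good to about 2 mm. A picture is of the moment at which its call begins.
- r.close_job(): hands the job in; it is judged then, once.
The state is a dict: "t": time; "q": joint angles; "joint_vel": joint speeds; "effort": joint torques, N m; "tcp_pos": TCP position; "ee_rot": TCP orientation; "force": force on the tool from outside, world axes, zero at the start; "ft_torque": the same for the moment, N m; "width": finger opening in mm; "grasp_force": force on a finger pad.
Only numpy, scipy, OpenCV 4.12 (cv2) and the standard library are available. Lean on these libraries where they do the work, as an engineer would, in place of code of your own. Each camera call takes 0.05 s, during which the arm holds its last target. There are 200 camera calls.

## Working session

There is one attempt and no reset: what is moved stays moved. The work goes in short steps, Python scripts to look and compute and a tool call to move; the robot and the scene stay as the last step left them, time stands still between calls to the robot, and variables do not carry over. Pictures are saved under pics/ and viewed, at most 10 in all, crops included, and the job is handed in when it is done.

Besides the shell and the picture viewer there is one more tool, called after "Request:" by a JSON object that holds its "api" and its "payload". play_rows: Moves the arm, as the interface text tells. Its arguments: {"type":"object","properties":{"targets":{"type":"array","items":{"type":"array","items":{"type":"array","items":{"type":"number"}}}},"squeeze":{"type":"number"}},"required":["targets"]}

```bash
mkdir -p pics; cat > h.py <<'E'
import numpy as np, cv2
from scipy.spatial.transform import Rotation as R
from rig import r
def snap(n,save=None):
    s=r.snapshot(n)
    if save: cv2.imwrite('pics/'+save+'.png',cv2.cvtColor(s['color'],cv2.COLOR_RGB2BGR))
    return s
def rays(s,uv):
    uv=np.atleast_2d(np.asarray(uv,float)); f=210/np.tan(np.radians(s['vfov'])/2)
    d=(uv-[s['cx'],s['cy']])/f; x=d.copy()
    for _ in range(20): x=d/(1+s['k1']*(x**2).sum(1,keepdims=True))
    return np.c_[x,np.ones(len(x))]
def cam(s):
    M=R.from_rotvec(np.ravel(s['rvec'])).as_matrix(); return M,-M.T@np.ravel(s['tvec'])
def plane(s,uv,z):
    M,c=cam(s); d=rays(s,uv)@M
    return c+d*((z-c[2])/d[:,2])[:,None]
def cloud(s):
    M,c=cam(s); h,w=s['depth'].shape
    uv=np.stack(np.meshgrid(np.arange(w),np.arange(h)),-1).reshape(-1,2)
    P=c+(rays(s,uv)*s['depth'].reshape(-1,1))@M
    P[s['depth'].ravel()==0]=np.nan
    return P.reshape(h,w,3)
E
python3 - <<'E'
from h import *
for n in ('scene','side','wrist'):
    s=snap(n,n+'0'); M,c=cam(s); print(n,c.round(),M[2].round(2),s['vfov'],s['k1'],(s['depth']>0).mean())
o=r.observe(); print(o)
E
```

```text
scene [ 473.  834. 1040.] [ 0.13 -0.68 -0.73] 43.99346152232722 -0.009666288346441385 0.9949489795918367
side [  317. -1065.   573.] [ 0.28  0.84 -0.46] 49.62983259630889 -0.15355833366908567 0.9960034013605442
wrist [168. 608. 374.] [ 0.29 -0.12 -0.95] 68.79792585247047 -0.0017651975803471885 0.9962712585034014
{'t': 0.15, 'q': array([-1.1936074 ,  0.3326848 , -0.06470397,  1.46069769,  0.02161409,
        1.34988566, -0.08852415]), 'joint_vel': array([-7.41164511e-04, -6.45252377e-04, -1.20990116e-03, -1.33575231e-03,
       -7.11950497e-04,  5.13561727e-04, -3.61211249e-05]), 'effort': array([ 7.47754057e-04, -6.25825238e+01,  4.91922337e-02, -3.91858864e+01,
        1.62240834e-02,  7.30409607e-03,  1.70230055e-05]), 'tcp_pos': array([243.17147173, 575.49422351, 247.74908152]), 'ee_rot': array([-6.23787035e-01, -3.07889537e+00,  1.52248394e-03]), 'force': array([ 0.21745029,  0.62091509, -0.14452719]), 'ft_torque': array([ 0.03944524, -0.00105555,  0.02933332]), 'grasp_force': 0.0, 'width': 84.95745993298769}
```

View pics/scene0.png

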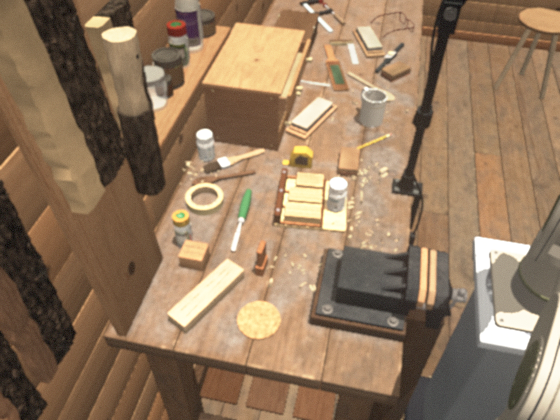

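View pics/side0.png

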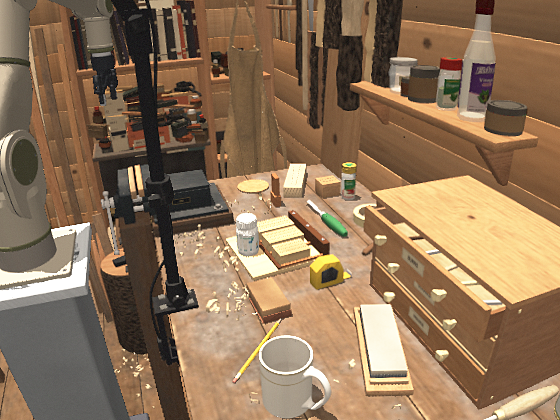

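The scene view shows the board at about (310,200) with the bottle at (338,192), the spacer at (261,257), the coaster at (259,319), and a vise at (380,290). The side view shows the bottle at (247,235), the board at (275,245) and the spacer at (277,188). Next I'll measure from the depth cloud.

```bash
python3 - <<'E'
from h import *
s=snap('scene'); P=cloud(s); C=s['color']
for n,(u,v) in dict(board=(310,200),bottlecap=(338,184),spacer=(261,245),coaster=(259,319),fence=(281,195),meas=(300,155),block=(348,160),pole=(405,185),vise=(370,270),gouge=(240,215),wood=(207,290)).items():
    print(n,P[v,u].round(), C[v,u])
# enlarge crop
t=snap('side'); 
a=cv2.resize(s['color'][140:280,220:380],None,fx=4,fy=4,interpolation=cv2.INTER_CUBIC)
cv2.imwrite('pics/crop1.png',cv2.cvtColor(a,cv2.COLOR_RGB2BGR))
# coaster: fit circle
z=P[...,2]
hsv=cv2.cvtColor(C,cv2.COLOR_RGB2HSV)
m=cv2.inRange(hsv,(12,60,150),(35,255,255)); m[:290]=0;m[345:]=0;m[:,:230]=0;m[:,290:]=0
cs=max(cv2.findContours(m,0,1)[0],key=cv2.contourArea)
W=plane(s,cs[:,0],6)[:,:2].astype(np.float32); print('coaster',cv2.minEnclosingCircle(W),cv2.fitEllipse(W))
E
```

```text
board [ 594. -148.   45.] [255 249 194]
bottlecap [ 525. -163.  105.] [255 255 255]
spacer [676.  69.  88.] [247 177 116]
coaster [645. 218.   7.] [254 236 164]
fence [ 673. -146.   49.] [161 101  72]
meas [ 654. -321.   49.] [136 106  59]
block [ 515. -351.   31.] [232 182 132]
pole [ 344. -280.   32.] [61 52 43]
vise [416. 102. 109.] [98 94 91]
gouge [771. -78.  17.] [116 179 113]
wood [778. 184.  32.] [255 253 229]
coaster ((646.7864990234375, 207.7988739013672), 99.00743865966797) ((646.3696899414062, 207.9666748046875), (160.6383514404297, 169.068603515625), 24.068716049194336)
```

View pics/crop1.png

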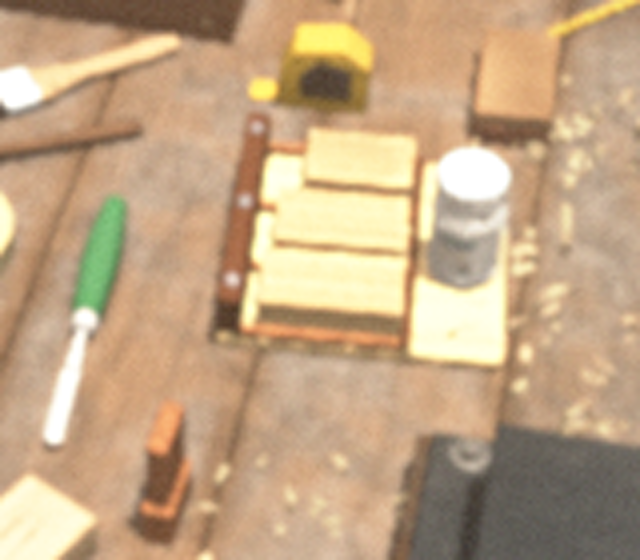

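The crop shows the far bay (y≈-60, crop (360,155)) with the largest gap, so that is the short tile. The bottle stands at the middle of the apron at (467,215), and the spacer's grip at (165,440).

```bash
python3 - <<'E'
from h import *
s=snap('scene'); P=cloud(s); C=s['color']; hsv=cv2.cvtColor(C,cv2.COLOR_RGB2HSV)
X,Y,Z=P[...,0],P[...,1],P[...,2]
def fit(m,name):
    Q=P[m]; rr=cv2.minAreaRect(Q[:,:2].astype(np.float32)); print(name,m.sum(),Q[:,2].mean().round(1),np.round(rr[0],1),np.round(rr[1],1),round(rr[2],1),Q.mean(0).round(1))
box=lambda a,b,c,d,e,f:(X>a)&(X<b)&(Y>c)&(Y<d)&(Z>e)&(Z<f)
fit(box(600,760,-30,130,80,98),'spacer grip top')
fit(box(600,760,-30,130,20,38),'spacer foot')
fit(box(460,580,-260,-80,95,115),'bottle top')
tile=box(530,720,-290,-50,38,46)&(hsv[...,2]>220); fit(tile,'tiles')
dark=box(600,720,-290,-50,44,56)&(hsv[...,2]<200); fit(dark,'fence')
fl=box(440,560,-290,-50,8,16)&(hsv[...,2]>225)&(hsv[...,1]<130); fit(fl,'apron')
sub=C[290:345,225:295]; 
co=(Z<14)&(hsv[...,2]>225)&(hsv[...,0]>18)&(hsv[...,0]<32)&(X>570)&(X<720)&(Y>130)&(Y<290)
k=cv2.morphologyEx(co.astype(np.uint8),cv2.MORPH_OPEN,np.ones((3,3)))
n,l,st,ce=cv2.connectedComponentsWithStats(k); i=1+st[1:,4].argmax(); print(st[i])
c=cv2.findContours((l==i).astype(np.uint8),0,1)[0][0]; W=plane(s,c[:,0],6)[:,:2].astype(np.float32)
print('coaster',cv2.fitEllipse(W)); 
o=r.observe(); print(R.from_rotvec(o['ee_rot']).as_matrix().round(3))
sd=snap('side'); Ps=cloud(sd); X,Y,Z=np.moveaxis(Ps,-1,0); 
P=Ps
fit(box(600,760,-30,130,75,96),'spacer grip side'); fit(box(460,580,-260,-80,95,115),'bottle top side')
fit(box(200,500,-10,400,60,400),'vise')
E
```

```text
spacer grip top 97 89.2 [674.3  73.3] [43.8 13.9] 87.9 [673.4  75.8  89.2]
spacer foot 333 32.8 [699.7  90.8] [122.9  75.4] 3.4 [716.  105.8  32.8]
bottle top 191 102.4 [ 525.8 -170.7] [44.9 45. ] 35.4 [ 524.9 -167.8  102.4]
tiles 1201 42.5 [ 609.9 -171.9] [118.4 174.7] 5.9 [ 608.3 -162.9   42.5]
fence 277 48.7 [ 676.9 -163.6] [ 16.9 186.9] 5.8 [ 676.3 -159.9   48.7]
apron 452 12.5 [ 507.7 -177.2] [102.2 213.2] 0.8 [ 519.4 -134.6   12.5]
[ 237  301   43   37 1217]
coaster ((647.8430786132812, 216.0653839111328), (93.76980590820312, 95.26119995117188), 158.68922424316406)
[[-0.921  0.389 -0.   ]
 [ 0.389  0.921 -0.   ]
 [-0.    -0.    -1.   ]]
spacer grip side 58 84.4 [674.6  68.4] [41.3 13.1] 88.0 [674.   64.1  84.4]
bottle top side 183 100.0 [ 526.6 -175.8] [42.8 45.1] 55.8 [ 526.2 -178.8  100. ]
vise 2715 103.4 [343.2  92.4] [285.  143.1] 4.5 [345.7  64.  103.4]
```

```bash
cat >> h.py <<'E'
def goal(p,yaw):
    """row for tool at p (mm), tool y at yaw deg in world, pointing down; from measured pose"""
    o=r.observe(); M=R.from_rotvec(o['ee_rot']).as_matrix()
    a=np.radians(yaw); y=np.array([np.cos(a),np.sin(a),0]); z=np.array([0,0,-1.]); T=np.c_[np.cross(y,z),y,z]
    tr=R.from_matrix(M.T@T).as_rotvec(); sh=M.T@(np.array(p)-o['tcp_pos'])/1000
    print('row',tr.round(3),sh.round(4),'n',max(np.linalg.norm(sh)/.0625,np.linalg.norm(tr)/.187).round(1))
E
python3 - <<'E'
from h import *
s=snap('scene'); P=cloud(s); C=s['color'].max(2)
X,Y,Z=np.moveaxis(P,-1,0)
for a in range(20,900,80):
    m=(X>100)&(X<500)&(Y<-150)&(Y>-600)&(Z>a)&(Z<a+40)&(C<110)
    if m.sum()>5: print(a,m.sum(),P[m].min(0).round(),P[m].max(0).round())
goal([525,-120,250],95.8)
goal([470,-60,270],95.8)
E
```

```text
20 199 [ 294. -336.   20.] [ 362. -252.   60.]
100 99 [ 329. -303.  100.] [ 350. -260.  140.]
180 101 [ 329. -300.  180.] [ 353. -269.  220.]
260 218 [ 321. -343.  260.] [ 362. -269.  300.]
340 144 [ 331. -294.  340.] [ 356. -269.  380.]
420 223 [ 330. -303.  420.] [ 365. -264.  460.]
500 386 [ 322. -316.  500.] [ 371. -263.  540.]
row [-0.    -0.    -0.501] [-0.5303 -0.5311 -0.0017] n 12.0
row [-0.    -0.    -0.501] [-0.4563 -0.4973 -0.0217] n 10.8
```

Careful with the scale: shifts go in shares of 0.6 m and turns go in shares of 4 rad. That gives: -0.51 m / 0.6 = -0.85, -0.5 m / 0.6 = -0.8333, -0.5 rad / 4 = -0.125.

Request:
{"api": "play_rows", "payload": {"targets": [[[0,0,-0.125,-0.8333,-0.85,-0.0333,1],[0,0,-0.125,-0.8333,-0.85,-0.0333,1],[0,0,-0.125,-0.8333,-0.85,-0.0333,1],[0,0,-0.125,-0.8333,-0.85,-0.0333,1],[0,0,-0.125,-0.8333,-0.85,-0.0333,1],[0,0,-0.125,-0.8333,-0.85,-0.0333,1],[0,0,-0.125,-0.8333,-0.85,-0.0333,1],[0,0,-0.125,-0.8333,-0.85,-0.0333,1],[0,0,-0.125,-0.8333,-0.85,-0.0333,1],[0,0,-0.125,-0.8333,-0.85,-0.0333,1],[0,0,-0.125,-0.8333,-0.85,-0.0333,1],[0,0,-0.125,-0.8333,-0.85,-0.0333,1]]]}}

```text
t: 1.9
tcp_pos: [505.7, -92.5, 268.7]
ee_rot: [-0.151, 3.137, -0.001]
force: [-0.1, 0.8, 0.2]
width: 85.8
grasp_force: 0.0
```

```bash
python3 - <<'E'
from h import *
w=snap('wrist','wr1'); o=r.observe(); print(o['t'],o['tcp_pos'].round(1),R.from_rotvec(o['ee_rot']).as_matrix().round(3)[:,1],o['q'].round(2),o['force'].round(1))
M,c=cam(w); print(c.round())
E
```

```text
1.95 [506.1 -94.4 268.6] [-0.094  0.996 -0.002] [-0.44  0.07  0.56  1.75 -0.03  1.34  1.8 ] [-1.7 -3.3 -0.6]
[ 425. -100.  395.]
```

View pics/wr1.png

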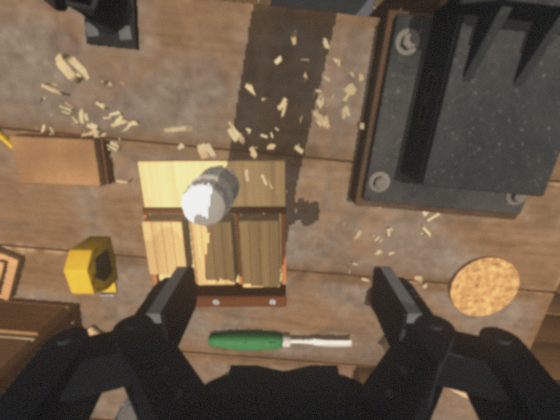

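The wrist view looks down with +y to the right and +x down. The bottle is at (210,195), the apron front edge at row 160, and the fence at row 300. The short tile is in the left bay at about (165,245), and the coaster is at (485,286).

```bash
python3 - <<'E'
from h import *
w=snap('wrist'); P=cloud(w); C=w['color']; hsv=cv2.cvtColor(C,cv2.COLOR_RGB2HSV)
X,Y,Z=np.moveaxis(P,-1,0)
box=lambda a,b,c,d,e,f:(X>a)&(X<b)&(Y>c)&(Y<d)&(Z>e)&(Z<f)
def fit(m,name):
    k=cv2.morphologyEx(m.astype(np.uint8),cv2.MORPH_OPEN,np.ones((3,3)))
    n,l,st,ce=cv2.connectedComponentsWithStats(k)
    for i in range(1,n):
        if st[i,4]>150:
            Q=P[l==i]; rr=cv2.minAreaRect(np.percentile(Q,50,axis=0)[None,:2].astype(np.float32) if 0 else Q[:,:2].astype(np.float32)); print(name,st[i],Q[:,2].mean().round(1),np.round(rr[0],1),np.round(rr[1],1),round(rr[2],1))
fit(box(440,560,-290,-50,96,108),'bottle')
fit(box(600,720,-290,-50,45,53),'fence')
fit(box(530,680,-290,-50,38,45.5),'tiles')
fit(box(440,545,-290,-50,8,16)&(hsv[...,2]>60),'apron')
for z in (12,): 
  A=plane(w,[[139.5,161],[285.5,160.5],[286.5,207.5],[142,208.5]],12); print(A.round(1))
F=plane(w,[[286,305],[152,306]],48); print(F.round(1))
# coaster
co=(hsv[...,0]>8)&(hsv[...,0]<28)&(hsv[...,1]>90)&(hsv[...,2]>150)
co[:,:430]=0; co[:240]=0;co[335:]=0
c=max(cv2.findContours(co.astype(np.uint8),0,1)[0],key=cv2.contourArea); print('coaster',cv2.fitEllipse(plane(w,c[:,0],6)[:,:2].astype(np.float32)))
E
```

```text
bottle [ 183  182   46   44 1545] 102.2 [ 526.9 -170.7] [44.9 45.2] 15.5
fence [ 196  294   92   13 1048] 48.2 [ 675.3 -134.2] [ 18.3 121.8] 5.9
tiles [ 241  219   41   68 2623] 42.3 [ 608.3 -112.3] [95.5 50. ] 6.1
tiles [ 144  220   45   54 2014] 42.1 [ 610.3 -233.1] [74.5 50. ] 4.9
tiles [ 193  220   45   65 2405] 42.2 [ 612.9 -171.4] [90.1 50.4] 6.1
apron [ 140  160  147   43 3927] 12.3 [ 524.1 -181.3] [ 55.1 185.5] 4.2
[[ 508.3 -274.7   12. ]
 [ 490.5  -92.7   12. ]
 [ 552.1  -85.4   12. ]
 [ 571.4 -274.9   12. ]]
[[ 676.7  -74.2   48. ]
 [ 695.2 -252.4   48. ]]
coaster ((629.4169311523438, 229.74880981445312), (119.63156127929688, 151.66416931152344), 28.373950958251953)
```

```bash
python3 - <<'E'
from h import *
goal([526.5,-171,150],95.8); goal([526.5,-171,63],95.8)
w=snap('wrist'); C=w['color']; hsv=cv2.cvtColor(C,cv2.COLOR_RGB2HSV)
co=((hsv[...,0]>8)&(hsv[...,0]<28)&(hsv[...,1]>90)&(hsv[...,2]>110)).astype(np.uint8)
co[:,:430]=0; co[:240]=0;co[335:]=0
co=cv2.morphologyEx(co,cv2.MORPH_OPEN,np.ones((7,7)))
c=max(cv2.findContours(co,0,1)[0],key=cv2.contourArea);print(cv2.boundingRect(c)); print('coaster',cv2.fitEllipse(plane(w,c[:,0],6)[:,:2].astype(np.float32)))
E
```

```text
row [-0.001  0.    -0.006] [-0.0133 -0.0805  0.1185] n 2.3
row [-0.001  0.    -0.006] [-0.0132 -0.0804  0.2055] n 3.5
(449, 240, 111, 95)
coaster ((637.3156127929688, 249.63487243652344), (148.10153198242188, 177.2677001953125), 144.59075927734375)
```

Scaled: 0.205 m / 0.6 = 0.3417, 0.185 m / 0.6 = 0.3083, -0.006 rad / 4 = -0.0015.

Request:
{"api": "play_rows", "payload": {"targets": [[[0,0,-0.0015,-0.0217,-0.1333,0.0667,1],[0,0,-0.0015,-0.0217,-0.1333,0.0667,1],[0,0,-0.0015,-0.0217,-0.1333,0.1667,1],[0,0,-0.0015,-0.0217,-0.1333,0.2167,1],[0,0,-0.0015,-0.0217,-0.1333,0.2667,1],[0,0,-0.0015,-0.0217,-0.1333,0.3083,1],[0,0,-0.0015,-0.0217,-0.1333,0.3417,1],[0,0,-0.0015,-0.0217,-0.1333,0.3417,1],[0,0,-0.0015,-0.0217,-0.1333,0.3417,1]]]}}

```text
t: 3.18
tcp_pos: [526.8, -166.2, 64.1]
ee_rot: [-0.168, 3.136, 0.001]
force: [0.6, 0.0, 1.0]
width: 85.6
grasp_force: 0.0
```

Request:
{"api": "play_rows", "payload": {"targets": [[[0,0,0,0,0,0,0.6],[0,0,0,0,0,0,0.5],[0,0,0,0,0,0,0.4],[0,0,0,0,0,0,0.4],[0,0,0,0,0,0,0.4],[0,0,0,0,0,0,0.4]]], "squeeze": 25}}

```text
t: 3.92
tcp_pos: [526.9, -167.3, 64.1]
ee_rot: [-0.166, 3.136, -0.0]
force: [0.4, -1.0, 6.1]
width: 47.2
grasp_force: 25.2
```

Scaled: -0.15 m / 0.6 = -0.25, -0.12 m / 0.6 = -0.2.

Request:
{"api": "play_rows", "payload": {"targets": [[[0,0,0,0,0,-0.0167,0.4],[0,0,0,0,0,-0.0667,0.4],[0,0,0,0,0,-0.1333,0.4],[0,0,0,0,0,-0.2,0.4],[0,0,0,0,0,-0.25,0.4],[0,0,0,0,0,-0.25,0.4]]], "squeeze": 30}}

```text
t: 4.68
tcp_pos: [527.2, -167.2, 215.8]
ee_rot: [-0.166, 3.133, -0.0]
force: [-0.3, -0.4, -1.2]
width: 47.5
grasp_force: 31.2
```

```bash
python3 - <<'E'
from h import *
o=r.observe(); print(o['tcp_pos'].round(1),o['width'],o['grasp_force'],o['force'].round(1))
goal([645,214,200],95.8); 
s=snap('scene'); P=cloud(s); X,Y,Z=np.moveaxis(P,-1,0)
C=s['color']; hsv=cv2.cvtColor(C,cv2.COLOR_RGB2HSV)
# coaster in scene: re-fit, height-based
for t in (200,215,230,240):
    k=((hsv[...,2]>t)&(hsv[...,0]>16)&(hsv[...,0]<34)&(X>570)&(X<720)&(Y>130)&(Y<300)).astype(np.uint8)
    k=cv2.morphologyEx(k,cv2.MORPH_CLOSE,np.ones((3,3)));k=cv2.morphologyEx(k,cv2.MORPH_OPEN,np.ones((5,5)))
    c=max(cv2.findContours(k,0,1)[0],key=cv2.contourArea); print(t,cv2.fitEllipse(plane(s,c[:,0],6)[:,:2].astype(np.float32)))
E
```

```text
[ 527.2 -167.2  215.8] 47.48975693893644 31.16614122642204 [-0.3 -0.4 -1.2]
row [-0.     0.004  0.005] [-0.1574  0.3666  0.0163] n 6.4
200 ((647.051513671875, 216.1456756591797), (96.10298156738281, 98.55648040771484), 109.82759857177734)
215 ((647.051513671875, 216.1456756591797), (96.10298156738281, 98.55648040771484), 109.82759857177734)
230 ((647.051513671875, 216.1456756591797), (96.10298156738281, 98.55648040771484), 109.82759857177734)
240 ((647.2205810546875, 216.3028564453125), (96.19975280761719, 97.31780242919922), 118.9791259765625)
```

Scaled: 0.368 m / 0.6 = 0.6133, -0.159 m / 0.6 = -0.265.

Request:
{"api": "play_rows", "payload": {"targets": [[[0,0,0,-0.0333,0.075,0,0.4],[0,0,0,-0.0667,0.1667,0,0.4],[0,0,0,-0.11,0.2583,0,0.4],[0,0,0,-0.15,0.35,0,0.4],[0,0,0,-0.19,0.4417,0,0.4],[0,0,0,-0.225,0.525,0,0.4],[0,0,0,-0.25,0.5833,0.0333,0.4],[0,0,0,-0.265,0.6133,0.0833,0.4],[0,0,0,-0.265,0.6133,0.15,0.4],[0,0,0,-0.265,0.6133,0.2,0.4],[0,0,0,-0.265,0.6133,0.225,0.4],[0,0,0,-0.265,0.6133,0.225,0.4]]]}}

```text
t: 6.22
tcp_pos: [644.6, 215.5, 77.0]
ee_rot: [0.166, -3.135, 0.001]
force: [-0.6, -0.0, -0.4]
width: 47.3
grasp_force: 31.2
```

```bash
python3 - <<'E'
from h import *
o=r.observe(); print(o['tcp_pos'].round(1),o['width'],o['grasp_force'],o['force'].round(1))
goal([647,216,58.5],95.8)
s=snap('scene'); P=cloud(s); X,Y,Z=np.moveaxis(P,-1,0); C=s['color'].min(2)
m=(X>600)&(X<700)&(Y>170)&(Y<262)&(Z<130)&(Z>8)&(C>150)
Q=P[m]; print(m.sum(),np.percentile(Q,[2,98],axis=0).round(1))
cv2.imwrite('pics/c2.png',cv2.cvtColor(cv2.resize(s['color'][240:360,200:340],None,fx=4,fy=4),cv2.COLOR_RGB2BGR))
E
```

```text
[644.6 215.5  77. ] 47.257856002236004 31.189423366449773 [-0.6 -0.  -0.4]
row [-0.001 -0.002  0.005] [-0.0025  0.0003  0.0185] n 0.3
104 [[606.9 210.8   8.1]
 [648.2 252.1 118.6]]
```

View pics/c2.png

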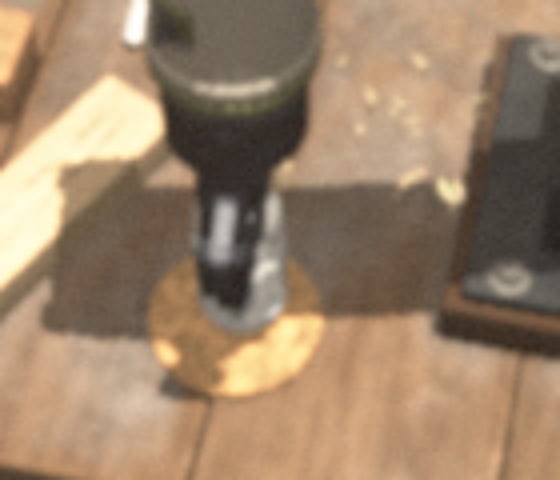

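The bottle is held upright over the coaster at crop (243,290). Lowering it now.

Scaled: 0.0175 m / 0.6 = 0.0292, -0.0025 m / 0.6 = -0.0042.

Request:
{"api": "play_rows", "payload": {"targets": [[[0,0,0,-0.0042,0,0.0133,0.4],[0,0,0,-0.0042,0,0.0217,0.4],[0,0,0,-0.0042,0,0.0267,0.4],[0,0,0,-0.0042,0,0.0292,0.4],[0,0,0,-0.0042,0,0.0292,0.4]]]}}

```text
t: 6.9
tcp_pos: [647.8, 216.1, 60.8]
ee_rot: [-0.167, 3.137, 0.0]
force: [-0.5, -0.3, -0.2]
width: 46.8
grasp_force: 31.2
```

Request:
{"api": "play_rows", "payload": {"targets": [[[0,0,0,0,0,0.0017,0.4],[0,0,0,0,0,0.0033,0.4],[0,0,0,0,0,0.0033,0.4]]]}}

```text
t: 7.28
tcp_pos: [647.8, 216.1, 58.8]
ee_rot: [0.167, -3.137, -0.0]
force: [-0.3, -0.2, -0.5]
width: 47.0
grasp_force: 31.2
```

Scaled: 0.001 m / 0.6 = 0.0017.

Request:
{"api": "play_rows", "payload": {"targets": [[[0,0,0,0,0,0.0017,0.4],[0,0,0,0,0,0.0017,0.4]]]}}

```text
t: 7.52
tcp_pos: [648.1, 216.1, 58.2]
ee_rot: [-0.167, 3.137, 0.0]
force: [-0.3, -0.8, 3.3]
width: 47.5
grasp_force: 31.3
```

Scaled: -0.14 m / 0.6 = -0.2333, -0.08 m / 0.6 = -0.1333.

Request:
{"api": "play_rows", "payload": {"targets": [[[0,0,0,0,0,0,0.6],[0,0,0,0,0,0,0.8],[0,0,0,0,0,0,1],[0,0,0,0,0,0,1],[0,0,0,0,0,-0.05,1],[0,0,0,0,0,-0.1333,1],[0,0,0,0,0,-0.2333,1],[0,0,0,0,0,-0.2333,1]]]}}

```text
t: 8.52
tcp_pos: [650.3, 216.5, 203.8]
ee_rot: [-0.166, 3.129, 0.005]
force: [0.7, 0.0, -0.2]
width: 85.3
grasp_force: 0.0
```

```bash
python3 - <<'E'
from h import *
o=r.observe(); print(o['t'],o['tcp_pos'].round(1),o['q'].round(2),o['force'].round(1))
goal([674.3,130,200],-2)
for n in ('scene','side'):
    s=snap(n); P=cloud(s); X,Y,Z=np.moveaxis(P,-1,0); C=s['color'].min(2)
    m=(X>600)&(X<700)&(Y>160)&(Y<272)&(Z<103)&(Z>88)&(C>150)
    Q=P[m]; print(n,m.sum(),Q[:,2].max(),np.round(cv2.minAreaRect(Q[:,:2].astype(np.float32))[0],1))
E
```

```text
8.525 [650.3 216.5 203.8] [-0.69  0.51  0.44  1.37 -0.22  1.3   1.43] [ 0.7  0.  -0.2]
row [0.01  0.004 1.712] [-0.0147 -0.0885  0.0036] n 9.2
scene 289 101.69042015529021 [644.9 217.3]
side 75 97.4807672124868 [645.5 209.1]
```

Scaled: -0.088 m / 0.6 = -0.1467, -0.06 m / 0.6 = -0.1, 1.71 rad / 4 = 0.4275.

Request:
{"api": "play_rows", "payload": {"targets": [[[0,0,0.045,-0.025,-0.05,-0.0333,1],[0,0,0.09,-0.025,-0.1,-0.0333,1],[0,0,0.135,-0.025,-0.1467,-0.0333,1],[0,0,0.18,-0.025,-0.1467,-0.0333,1],[0,0,0.225,-0.025,-0.1467,-0.0333,1],[0,0,0.27,-0.025,-0.1467,-0.0333,1],[0,0,0.315,-0.025,-0.1467,-0.0333,1],[0,0,0.36,-0.025,-0.1467,-0.0333,1],[0,0,0.405,-0.025,-0.1467,-0.0333,1],[0.0025,0.001,0.4275,-0.025,-0.1467,-0.0333,1],[0.0025,0.001,0.4275,-0.025,-0.1467,-0.0333,1],[0.0025,0.001,0.4275,-0.025,-0.1467,-0.0333,1]]]}}

```text
t: 10.12
tcp_pos: [671.8, 130.1, 216.9]
ee_rot: [-2.253, -2.184, 0.016]
force: [0.6, -0.3, 0.6]
width: 85.9
grasp_force: 0.0
```

```bash
python3 - <<'E'
from h import *
o=r.observe(); print(o['t'],o['tcp_pos'].round(1),o['q'].round(2),R.from_rotvec(o['ee_rot']).as_matrix().round(3)[:,1])
w=snap('wrist','wr2'); P=cloud(w); X,Y,Z=np.moveaxis(P,-1,0)
for a,b in ((84,95),(28,38)):
    m=(X>630)&(X<715)&(Y>30)&(Y<115)&(Z<b)&(Z>a)
    k=cv2.morphologyEx(m.astype(np.uint8),cv2.MORPH_OPEN,np.ones((3,3))); n,l,st,_=cv2.connectedComponentsWithStats(k)
    if n>1:
        i=1+st[1:,4].argmax(); Q=P[l==i]; print(st[i],Q[:,2].mean(),cv2.minAreaRect(Q[:,:2].astype(np.float32)))
goal([674.5,72.5,150],-2)
E
```

```text
10.125 [671.8 130.1 216.9] [-0.78  0.59  0.79  1.35 -0.41  1.38 -0.02] [ 0.999 -0.031 -0.01 ]
[285 241  16  40 590] 89.64576017322482 ((677.1480712890625, 73.95368957519531), (39.41084289550781, 13.823196411132812), 88.32128143310547)
[283 217  18  13 127] 33.52321925990288 ((677.5355834960938, 90.33306121826172), (13.504536628723145, 18.553552627563477), 88.33412170410156)
row [-0.009  0.005  0.003] [-0.0571  0.0051  0.0674] n 1.4
```

View pics/wr2.png

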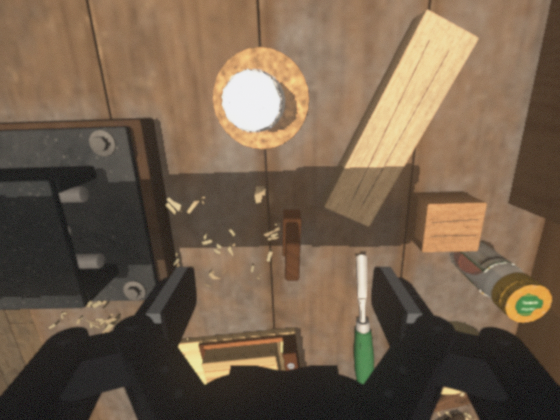

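The wrist view shows the bottle upright on the coaster at (255,98), the spacer at (292,245), and the gouge at (362,300).

Scaled: 0.151 m / 0.6 = 0.2517, 0.13 m / 0.6 = 0.2167, -0.009 rad / 4 = -0.0023.

Request:
{"api": "play_rows", "payload": {"targets": [[[-0.0023,0.0013,0.0008,-0.05,0.0108,0.05,1],[-0.0023,0.0013,0.0008,-0.0933,0.0108,0.1,1],[-0.0023,0.0013,0.0008,-0.0933,0.0108,0.1667,1],[-0.0023,0.0013,0.0008,-0.0933,0.0108,0.2167,1],[-0.0023,0.0013,0.0008,-0.0933,0.0108,0.2517,1],[-0.0023,0.0013,0.0008,-0.0933,0.0108,0.2517,1],[-0.0023,0.0013,0.0008,-0.0933,0.0108,0.2517,1]]]}}

```text
t: 11.05
tcp_pos: [676.2, 73.3, 68.3]
ee_rot: [2.26, 2.181, 0.004]
force: [-0.0, 0.2, 0.4]
width: 85.3
grasp_force: 0.0
```

```bash
python3 - <<'E'
from h import *
o=r.observe(); print(o['t'],o['tcp_pos'].round(1),o['force'].round(1))
goal([676,73.7,64],-1.7)
E
```

```text
11.05 [676.2  73.3  68.3] [-0.   0.2  0.4]
row [ 0.002 -0.001 -0.006] [ 0.0003 -0.0003  0.0043] n 0.1
```

Scaled: 0.004 m / 0.6 = 0.0067.

Request:
{"api": "play_rows", "payload": {"targets": [[[0,0,0,0,0,0.0067,0.6],[0,0,0,0,0,0.0067,0.4],[0,0,0,0,0,0.0067,0.25],[0,0,0,0,0,0.0067,0.1],[0,0,0,0,0,0.0067,0],[0,0,0,0,0,0.0067,0],[0,0,0,0,0,0.0067,0],[0,0,0,0,0,0.0067,0]]], "squeeze": 40}}

```text
t: 12.05
tcp_pos: [675.5, 73.4, 63.1]
ee_rot: [-2.261, -2.181, -0.002]
force: [0.3, 0.0, 1.5]
width: 13.4
grasp_force: 43.6
```

```bash
python3 - <<'E'
from h import *
o=r.observe(); print(o['t'],o['tcp_pos'].round(1),o['force'].round(1))
E
```

```text
12.05 [675.5  73.4  63.1] [0.3 0.  1.5]
```

```bash
python3 - <<'E'
from h import *
goal([662,-227.3,163],5.8)
E
```

```text
row [ 0.001 -0.001 -0.137] [-0.3009 -0.0026 -0.1001] n 5.1
```

Scaled: -0.301 m / 0.6 = -0.5017, -0.001 m / 0.6 = -0.0017, -0.137 rad / 4 = -0.0343.

Request:
{"api": "play_rows", "payload": {"targets": [[[0,0,0,0,0,-0.0333,0],[0,0,0,0,0,-0.1,0],[0,0,0,0,0,-0.1667,0],[0,0,-0.0075,-0.0667,0,-0.1667,0],[0,0,-0.015,-0.15,-0.0017,-0.1667,0],[0,0,-0.0225,-0.2333,-0.0017,-0.1667,0],[0,0,-0.03,-0.3167,-0.0033,-0.1667,0],[0,0,-0.0343,-0.4,-0.005,-0.1667,0],[0,0,-0.0343,-0.4667,-0.005,-0.1667,0],[0,0,-0.0343,-0.5017,-0.005,-0.1667,0],[0,0,-0.0343,-0.5017,-0.005,-0.1667,0],[0,0,-0.0343,-0.5017,-0.005,-0.1667,0]]]}}

```text
t: 13.55
tcp_pos: [662.3, -225.0, 162.8]
ee_rot: [-2.103, -2.333, -0.003]
force: [0.3, -0.1, -0.5]
width: 13.8
grasp_force: 43.2
```

```bash
python3 - <<'E'
from h import *
o=r.observe(); print(o['t'],o['tcp_pos'].round(1),o['q'].round(2),o['width'],R.from_rotvec(o['ee_rot']).as_matrix().round(3)[:,1])
w=snap('wrist','wr3'); P=cloud(w); X,Y,Z=np.moveaxis(P,-1,0)
def fit(s,P,lo,hi,bx,name):
    X,Y,Z=np.moveaxis(P,-1,0); m=(X>bx[0])&(X<bx[1])&(Y>bx[2])&(Y<bx[3])&(Z>lo)&(Z<hi)
    k=cv2.morphologyEx(m.astype(np.uint8),cv2.MORPH_OPEN,np.ones((3,3))); n,l,st,_=cv2.connectedComponentsWithStats(k)
    for i in range(1,n):
        if st[i,4]>60: Q=P[l==i]; rr=cv2.minAreaRect(Q[:,:2].astype(np.float32)); print(name,st[i],Q[:,2].mean().round(1),np.round(rr[0],1),np.round(rr[1],1),round(rr[2],1))
for n,s in (('w',w),('s',snap('scene'))):
    P=cloud(s)
    fit(s,P,38,45.5,(530,690,-290,-50),n+'tiles'); fit(s,P,45.8,53,(640,720,-290,-50),n+'fence'); fit(s,P,95,118,(600,720,-290,-150),n+'sp')
    fit(s,P,130,145,(600,720,-290,-150),n+'foot')
goal([662,-227.3,163],5.8)
E
```

```text
13.55 [ 662.3 -225.   162.8] [-0.23  0.65  0.77  1.38 -0.46  1.29  0.66] 13.807430591764993 [0.995 0.103 0.001]
wtiles [ 158   16  134   76 9799] 42.5 [ 608.6 -112.1] [95.2 50.3] 5.8
wtiles [ 169  104  117   65 7267] 42.4 [ 613.2 -171.1] [89.7 49.7] 6.0
wtiles [ 177  182   90   56 4836] 42.3 [ 611.2 -232.9] [74.7 50. ] 5.5
wfence [ 301    1   29  248 5433] 48.4 [ 679.6 -165.5] [ 17.1 185.1] 5.8
wsp [268 204  32   8 247] 110.0 [ 660.3 -203. ] [19.9  2.5] 6.5
wfoot [266 219  36  34 709] 135.1 [ 661.  -211.7] [19.9 19.7] 6.6
stiles [297 172  27  15 214] 42.4 [ 608.7 -233.8] [73.7 56.6] 9.5
stiles [293 187  29  16 288] 42.4 [ 606.6 -172.9] [77.8 56.8] 9.2
stiles [285 202  37  17 386] 42.4 [ 606.7 -114.2] [95.  54.6] 5.2
sfence [278 186   7  12  62] 49.0 [ 676.1 -158.7] [15.  47.1] 7.2
sfence [275 199   8  14  70] 48.9 [ 670.7 -108. ] [15.7 51.7] 4.2
row [ 0.001 -0.002  0.003] [-0.0023 -0.0005 -0.0003] n 0.0
```

View pics/wr3.png

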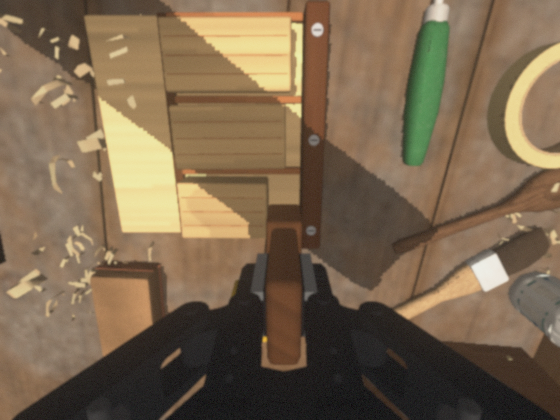

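The wrist view shows the spacer held over the short tile's gap (282,230), with the fence at column 312 and all three tiles measured at their stated sizes. The spacer is about 2.5 mm short in y, so I'll correct that and descend.

Scaled: 0.045 m / 0.6 = 0.075, -0.0025 m / 0.6 = -0.0042, 0.002 rad / 4 = 0.0005.

Request:
{"api": "play_rows", "payload": {"targets": [[[0,0,0.0005,-0.0042,0.0008,0.0333,0],[0,0,0.0005,-0.0042,0.0008,0.0583,0],[0,0,0.0005,-0.0042,0.0008,0.075,0],[0,0,0.0005,-0.0042,0.0008,0.075,0]]]}}

```text
t: 14.15
tcp_pos: [661.8, -229.5, 116.4]
ee_rot: [-2.108, -2.327, 0.0]
force: [-1.2, -0.5, -0.5]
width: 13.3
grasp_force: 43.2
```

```bash
python3 - <<'E'
from h import *
o=r.observe(); print(o['t'],o['tcp_pos'].round(1),o['force'].round(1))
w=snap('wrist','wr4'); P=cloud(w); X,Y,Z=np.moveaxis(P,-1,0)
def fit(lo,hi,bx,name):
    m=(X>bx[0])&(X<bx[1])&(Y>bx[2])&(Y<bx[3])&(Z>lo)&(Z<hi)
    k=cv2.morphologyEx(m.astype(np.uint8),cv2.MORPH_OPEN,np.ones((3,3))); n,l,st,_=cv2.connectedComponentsWithStats(k)
    for i in range(1,n):
        if st[i,4]>100: Q=P[l==i]; rr=cv2.minAreaRect(Q[:,:2].astype(np.float32)); print(name,st[i],Q[:,2].mean().round(1),np.round(rr[0],1),np.round(rr[1],1),round(rr[2],1))
fit(38,45.5,(530,690,-290,-190),'tile'); fit(46,52,(640,720,-290,-50),'fence'); fit(60,80,(600,720,-290,-150),'spface'); fit(84,100,(600,720,-290,-150),'foottop')
goal([662.8,-227.5,85],5.8)
E
```

```text
14.15 [ 661.8 -229.5  116.4] [-1.2 -0.5 -0.5]
tile [ 152  161  131   16 1166] 42.3 [ 613.9 -192.7] [86.3 10.4] 3.9
tile [ 156  191  110   68 6973] 42.3 [ 611.5 -233.1] [74.9 50.3] 5.0
fence [ 306    0   37  269 7072] 48.4 [ 680.3 -172.8] [ 17.1 165.9] 5.8
spface [267 206  34  11 346] 70.2 [ 659.9 -207.5] [19.9  2.9] 3.9
foottop [266 219  36  34 728] 89.2 [ 660.5 -216.2] [19.9 19.5] 6.5
row [-0.    -0.001 -0.002] [0.0022 0.0009 0.0324] n 0.5
```

Request:
{"api": "play_rows", "payload": {"targets": [[[0,0,0,0.003,0.002,0.0167,0],[0,0,0,0.003,0.002,0.0333,0],[0,0,0,0.003,0.002,0.0467,0],[0,0,0,0.003,0.002,0.0567,0],[0,0,0,0.003,0.002,0.0617,0],[0,0,0,0.003,0.002,0.0617,0]]]}}

```text
t: 14.95
tcp_pos: [663.3, -227.9, 80.7]
ee_rot: [-2.109, -2.328, -0.001]
force: [-0.1, -0.6, -1.3]
width: 13.5
grasp_force: 43.2
```

Request:
{"api": "play_rows", "payload": {"targets": [[[0,0,0,0,0,0.0033,0],[0,0,0,0,0,0.0058,0],[0,0,0,0,0,0.0075,0],[0,0,0,0,0,0.0075,0]]]}}

```text
t: 15.45
tcp_pos: [663.3, -227.8, 76.2]
ee_rot: [-2.109, -2.329, -0.001]
force: [0.3, -0.6, -0.9]
width: 14.0
grasp_force: 43.2
```

Scaled: 0.0008 m / 0.6 = 0.0013.

Request:
{"api": "play_rows", "payload": {"targets": [[[0,0,0,0,0,0.0013,0],[0,0,0,0,0,0.0013,0]]]}}

```text
t: 15.7
tcp_pos: [663.3, -227.8, 75.4]
ee_rot: [-2.109, -2.329, -0.001]
force: [0.3, -0.0, -0.3]
width: 13.8
grasp_force: 43.2
```

Scaled: 0.0008 m / 0.6 = 0.0013.

Request:
{"api": "play_rows", "payload": {"targets": [[[0,0,0,0,0,0.0013,0],[0,0,0,0,0,0.0013,0]]]}}

```text
t: 15.95
tcp_pos: [663.5, -227.9, 75.1]
ee_rot: [2.109, 2.328, 0.002]
force: [-1.6, 0.6, 2.9]
width: 13.5
grasp_force: 43.8
```

Scaled: 0.0006 m / 0.6 = 0.001.

Request:
{"api": "play_rows", "payload": {"targets": [[[0,0,0,0,0,0.001,0],[0,0,0,0,0,0.001,0]]]}}

```text
t: 16.2
tcp_pos: [663.5, -228.0, 75.0]
ee_rot: [2.109, 2.328, 0.002]
force: [-3.5, 1.1, 8.9]
width: 13.6
grasp_force: 44.6
```

Scaled: -0.1 m / 0.6 = -0.1667, -0.08 m / 0.6 = -0.1333.

Request:
{"api": "play_rows", "payload": {"targets": [[[0,0,0,0,0,-0.0013,0.1],[0,0,0,0,0,-0.0013,0.3],[0,0,0,0,0,-0.0013,0.5],[0,0,0,0,0,-0.0013,0.6],[0,0,0,0,0,-0.0013,0.6],[0,0,0,0,0,-0.05,0.6],[0,0,0,0,0,-0.1333,0.6],[0,0,0,0,0,-0.1667,0.6],[0,0,0,0,0,-0.1667,0.6]]]}}

```text
t: 17.32
tcp_pos: [663.9, -228.2, 175.5]
ee_rot: [2.107, 2.327, 0.004]
force: [-0.0, 0.1, -0.5]
width: 51.1
grasp_force: 0.0
```

```bash
python3 - <<'E'
from h import *
o=r.observe(); print(o['t'],o['tcp_pos'].round(1),o['force'].round(1),o['q'].round(2))
w=snap('wrist','wr5'); P=cloud(w); X,Y,Z=np.moveaxis(P,-1,0)
def fit(lo,hi,bx,name):
    m=(X>bx[0])&(X<bx[1])&(Y>bx[2])&(Y<bx[3])&(Z>lo)&(Z<hi)
    k=cv2.morphologyEx(m.astype(np.uint8),cv2.MORPH_OPEN,np.ones((3,3))); n,l,st,_=cv2.connectedComponentsWithStats(k)
    for i in range(1,n):
        if st[i,4]>100: Q=P[l==i]; rr=cv2.minAreaRect(Q[:,:2].astype(np.float32)); print(name,st[i],Q[:,2].mean().round(1),np.round(rr[0],1),np.round(rr[1],1),round(rr[2],1))
fit(38,44.5,(530,690,-290,-190),'tile'); fit(46,52,(640,720,-290,-50),'fence');fit(97,107,(600,720,-290,-150),'griptop')
def B(x,y): return np.array([593.3,-174])+[x*.9949-y*.1011,x*.1011+y*.9949]
print(B(-48,-60)); goal([*B(-50,-60),130],5.8)
E
```

```text
17.325 [ 663.9 -228.2  175.5] [-0.   0.1 -0.5] [-0.23  0.65  0.78  1.36 -0.45  1.31  0.65]
tile [177 150  97  13 711] 42.3 [ 611.4 -195.1] [81.1 10.3] 0.2
tile [ 180  175   87   54 4515] 42.3 [ 611.4 -232.9] [74.9 49.8] 5.8
fence [ 298    0   27  239 5028] 48.4 [ 679.6 -165.1] [ 17.1 185.6] 5.8
griptop [ 273  200   20   53 1030] 101.9 [ 663.6 -227.4] [13.7 39.2] 5.2
[ 551.6108 -238.5468]
row [ 0.001 -0.001 -0.002] [ 0.0003 -0.1142  0.0437] n 2.0
```

View pics/wr5.png

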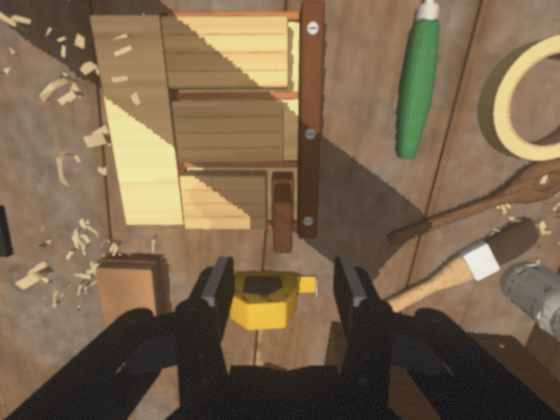

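The wrist view shows the spacer standing upright in the short-tile gap (283,212), between the tile and the fence. Nothing else has been disturbed.

Scaled: 0.132 m / 0.6 = 0.22, 0.12 m / 0.6 = 0.2.

Request:
{"api": "play_rows", "payload": {"targets": [[[0,0,0,0.0005,-0.0667,0,0.3],[0,0,0,0.0005,-0.15,0,0],[0,0,0,0.0005,-0.1983,0,0],[0,0,0,0.0005,-0.1983,0.05,0],[0,0,0,0.0005,-0.1983,0.1167,0],[0,0,0,0.0005,-0.1983,0.1667,0],[0,0,0,0.0005,-0.1983,0.2,0],[0,0,0,0.0005,-0.1983,0.22,0],[0,0,0,0.0005,-0.1983,0.22,0],[0,0,0,0.0005,-0.1983,0.22,0]]]}}

```text
t: 18.62
tcp_pos: [545.5, -239.6, 42.9]
ee_rot: [2.108, 2.328, 0.002]
force: [-0.2, 0.1, 0.2]
width: 0.1
grasp_force: 0.0
```

```bash
python3 - <<'E'
from h import *
o=r.observe(); print(o['t'],o['tcp_pos'].round(1),o['force'].round(1),o['width'],o['q'].round(2))
def B(x,y): return np.array([593.3,-174])+[x*.9949-y*.1011,x*.1011+y*.9949]
goal([*B(-42,-60),43],5.8)
E
```

```text
18.625 [ 545.5 -239.6   42.9] [-0.2  0.1  0.2] 0.11361142243551774 [-0.25  0.57  0.76  1.78 -0.47  0.97  0.79]
row [ 0.002 -0.    -0.002] [ 0.0005  0.0122 -0.0001] n 0.2
```

Scaled: 0.016 m / 0.6 = 0.0267, 0.015 m / 0.6 = 0.025.

Request:
{"api": "play_rows", "payload": {"targets": [[[0,0,0,0,0.005,0,0],[0,0,0,0,0.01,0,0],[0,0,0,0,0.015,0,0],[0,0,0,0,0.0183,0,0],[0,0,0,0,0.0217,0,0],[0,0,0,0,0.0233,0,0],[0,0,0,0,0.025,0,0],[0,0,0,0,0.0267,0,0],[0,0,0,0,0.0267,0,0]]]}}

```text
t: 19.75
tcp_pos: [560.7, -237.7, 41.9]
ee_rot: [-2.109, -2.328, -0.001]
force: [-1.3, -0.2, 0.2]
width: 0.1
grasp_force: 0.5
```

Scaled: 0.002 m / 0.6 = 0.0033, 0.001 m / 0.6 = 0.0017.

Request:
{"api": "play_rows", "payload": {"targets": [[[0,0,0,0,0.0017,0,0],[0,0,0,0,0.0033,0,0],[0,0,0,0,0.0033,0,0]]]}}

```text
t: 20.12
tcp_pos: [563.0, -237.5, 42.0]
ee_rot: [2.109, 2.329, 0.002]
force: [-0.2, -0.5, 0.3]
width: 0.2
grasp_force: 0.3
```

Scaled: 0.002 m / 0.6 = 0.0033, 0.001 m / 0.6 = 0.0017.

Request:
{"api": "play_rows", "payload": {"targets": [[[0,0,0,0,0.0017,0,0],[0,0,0,0,0.0033,0,0],[0,0,0,0,0.0033,0,0]]]}}

```text
t: 20.5
tcp_pos: [565.0, -237.3, 42.0]
ee_rot: [2.109, 2.329, 0.002]
force: [-0.6, -0.5, -0.2]
width: -0.2
grasp_force: 0.2
```

```bash
cat > m.py <<'E'
from h import *
w=snap('wrist','wr6'); P=cloud(w); X,Y,Z=np.moveaxis(P,-1,0); o=r.observe(); print(o['t'],o['force'].round(1),o['tcp_pos'].round(1))
def fit(lo,hi,bx,name):
    m=(X>bx[0])&(X<bx[1])&(Y>bx[2])&(Y<bx[3])&(Z>lo)&(Z<hi)
    k=cv2.morphologyEx(m.astype(np.uint8),cv2.MORPH_OPEN,np.ones((3,3))); n,l,st,_=cv2.connectedComponentsWithStats(k)
    for i in range(1,n):
        if st[i,4]>100: Q=P[l==i]; rr=cv2.minAreaRect(Q[:,:2].astype(np.float32)); print(name,st[i],Q[:,2].mean().round(1),np.round(rr[0],1),np.round(rr[1],1),round(rr[2],1))
fit(38,44.5,(530,690,-290,-190),'tile'); fit(46.5,52,(640,720,-290,-50),'fence');fit(97,107,(600,720,-290,-150),'griptop')
E
python3 m.py
```

```text
20.55 [-0.4  0.1 -0.3] [ 565.  -237.2   42. ]
tile [ 306  194  171   24 2454] 42.3 [ 607.8 -193. ] [74.6 10.8] 3.9
tile [527 215  17  49 461] 41.5 [ 675.2 -201.5] [ 3.5 22.9] 7.0
tile [  299   238   221    94 13059] 42.2 [ 621.6 -230.9] [99.7 50.7] 2.3
tile [270 262  28   7 179] 41.3 [ 564.  -225.5] [12.7  1.7] 4.1
fence [ 537  193   23   89 1089] 48.1 [ 676.1 -199.6] [ 9.9 42.9] 20.7
fence [476 255  47  79 724] 49.4 [ 658.2 -228.1] [42.6 13.1] 81.8
griptop [ 396  357  105   63 3332] 102.0 [ 605.6 -226.6] [30.9 16.6] 51.6
```

View pics/wr6.png

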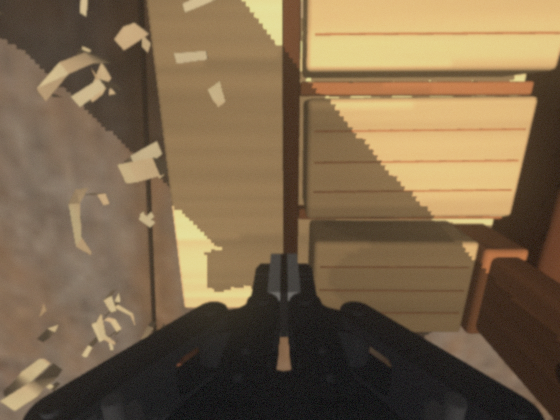

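The finger back is at the tile's end (308,260), and the gap to the spacer at column 473 is nearly closed. I'll keep pushing in small steps.

Scaled: 0.002 m / 0.6 = 0.0033, 0.001 m / 0.6 = 0.0017.

Request:
{"api": "play_rows", "payload": {"targets": [[[0,0,0,0,0.0017,0,0],[0,0,0,0,0.0033,0,0],[0,0,0,0,0.0033,0,0]]]}}

```text
t: 20.92
tcp_pos: [566.8, -237.1, 42.0]
ee_rot: [-2.109, -2.329, -0.001]
force: [-2.1, -1.0, 1.0]
width: 0.3
grasp_force: 0.9
```

Scaled: 0.001 m / 0.6 = 0.0017.

Request:
{"api": "play_rows", "payload": {"targets": [[[0,0,0,0,0.0017,0,0],[0,0,0,0,0.0017,0,0]]]}}

```text
t: 21.18
tcp_pos: [567.9, -237.0, 42.0]
ee_rot: [2.109, 2.329, 0.001]
force: [-2.6, -0.9, 0.3]
width: -0.0
grasp_force: 0.7
```

Request:
{"api": "play_rows", "payload": {"targets": [[[0,0,0,0,0.0017,0,0],[0,0,0,0,0.0017,0,0]]]}}

```text
t: 21.42
tcp_pos: [568.9, -236.8, 42.0]
ee_rot: [2.109, 2.329, 0.002]
force: [-0.7, -0.3, -0.8]
width: -0.1
grasp_force: 0.8
```

Scaled: 0.001 m / 0.6 = 0.0017.

Request:
{"api": "play_rows", "payload": {"targets": [[[0,0,0,0,0.0017,0,0],[0,0,0,0,0.0017,0,0]]]}}

```text
t: 21.68
tcp_pos: [569.1, -236.9, 42.0]
ee_rot: [-2.108, -2.327, -0.001]
force: [-6.2, -0.1, 3.5]
width: -0.2
grasp_force: 2.9
```

Scaled: 0.001 m / 0.6 = 0.0017.

Request:
{"api": "play_rows", "payload": {"targets": [[[0,0,0,0,0.0017,0,0],[0,0,0,0,0.0017,0,0]]]}}

```text
t: 21.92
tcp_pos: [569.2, -236.9, 41.9]
ee_rot: [-2.108, -2.326, 0.001]
force: [-10.5, 0.9, 7.5]
width: -0.1
grasp_force: 5.0
```

Scaled: 0.001 m / 0.6 = 0.0017.

Request:
{"api": "play_rows", "payload": {"targets": [[[0,0,0,0,0.0017,0,0],[0,0,0,0,0.0017,0,0]]]}}

```text
t: 22.18
tcp_pos: [569.3, -237.0, 41.9]
ee_rot: [-2.107, -2.324, 0.002]
force: [-14.5, 2.2, 10.8]
width: 0.0
grasp_force: 7.2
```

Scaled: -0.0005 m / 0.6 = -0.0008.

Request:
{"api": "play_rows", "payload": {"targets": [[[0,0,0,0,-0.0008,0,0],[0,0,0,0,-0.0008,0,0],[0,0,0,0,-0.0008,0,0],[0,0,0,0,-0.0008,0,0],[0,0,0,0,-0.0008,0,0],[0,0,0,0,-0.0008,0,0]]]}}

```text
t: 22.92
tcp_pos: [569.2, -236.9, 41.9]
ee_rot: [-2.108, -2.325, 0.001]
force: [-11.7, 1.3, 8.5]
width: -0.2
grasp_force: 6.0
```

```bash
sed -i 's/wr6/wr7/' m.py; python3 m.py; python3 - <<'E'
from h import *
s=snap('scene'); P=cloud(s); X,Y,Z=np.moveaxis(P,-1,0); C=s['color'].min(2)
m=(X>600)&(X<700)&(Y>160)&(Y<272)&(Z<103)&(Z>88)&(C>150); print('bottle',cv2.minAreaRect(P[m][:,:2].astype(np.float32)))
w=snap('wrist'); a=cv2.resize(w['color'][180:420,280:560],None,fx=2.8,fy=2.4); a=cv2.convertScaleAbs(a,alpha=1.6)
cv2.imwrite('pics/c7.png',cv2.cvtColor(a,cv2.COLOR_RGB2BGR))
E
```

```text
22.975 [-12.1   1.1   8.6] [ 569.3 -236.9   41.9]
tile [ 296  194  194   24 2574] 42.3 [ 613.1 -195.1] [85.4 10.8] 0.5
tile [  299   215   237   117 13394] 42.2 [ 629.9 -230. ] [105.   58.7] 12.5
tile [270 262  28   7 172] 41.4 [ 568.3 -225.1] [12.8  1.4] 6.3
fence [ 531  162   29  120 1924] 48.2 [ 676.2 -193.3] [12.4 54.8] 20.9
fence [476 256  48  77 705] 49.3 [ 661.6 -226.4] [41.8 14.3] 77.4
griptop [ 398  357  107   63 3480] 101.8 [ 609.9 -225.9] [31.1 17.1] 51.8
bottle ((645.6467895507812, 216.67507934570312), (46.30903244018555, 44.89156723022461), 4.917023658752441)
```

View pics/c7.png

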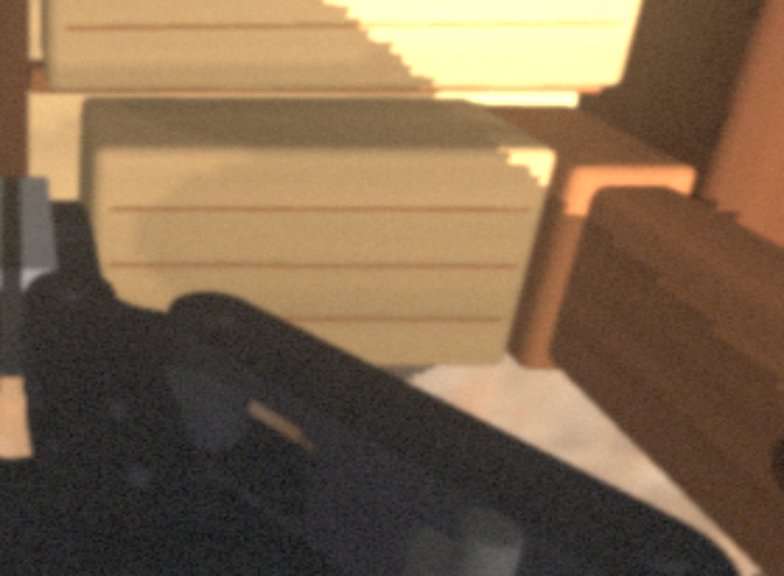

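The crop shows the tile closed onto the spacer at (530,250). The push reads a steady 12 N, the tile stopped after about 8.5 mm of the expected 8.8 mm, and the bottle still stands on the coaster. I'm handing it in.

```bash
python3 -c "
from rig import r
print(r.close_job())"
```

```text
the job is handed in; nothing more can be done
None
```

I handed the job in after about 23 s of robot time: the bottle stands upright on the coaster (about 1–2 mm off centre), and the spacer is in the short tile's gap with the tile held against it at about 12 N. I saw the tile closed on the spacer. That the spacer is tight to the fence I take from the firm stop and the tile's travel (about 8.5 mm of the 8.8 mm expected). The sanding block, gouge and tape measure were not touched.

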